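Find the shaft's flat and hold the stop collar on it

TASK

The printing table's drive unit stands on the bench with its shaft end up: close the fingers across the shaft's flat and turn the shaft that way until the flat faces the yellow mark on the housing. Then pick up the aluminium stop collar, slip it over the shaft with its red set screw on the flat, the shaft still turned to the mark, and finish still holding it there in the fingers, upright and its top level with the shaft's end, so that a colleague can tighten the screw. Do not let go of it at the end (nothing else holds it up), and leave everything else where it is.

Things in the scene. Friction and masses are not known exactly. Their poses are not given: they have to be found in the camera images.
- drive: drive unit fixed to the bench: dark base plate 130 x 120 x 8 mm, green housing 100 (x) x 90 (y) mm, its top 70 mm above the bench, a bearing boss 48 mm across and 8 mm high on it, a motor 62 mm thick lying out of its -x face to x = -135 mm. Origin: on the bench, straight below the shaft's axis; x points to the yellow mark, z up
- mark (a point): point on the yellow stripe on the housing top, 40 mm from the shaft's axis in the drive's +x direction; the stripe runs out from the shaft and down the housing's side. The flat has to face this way
- shaft: upright steel shaft on the drive, 25 mm thick, its end 138 mm above the bench, one flat along the top 48 mm, round below (90 mm above the bench and lower). Origin: centre of its end face; z up; x points from the axis out of the flat (a blue line on the end face runs that way). Turns about z either way without stops, with 0.08 N m of friction, and stays where left
- flat (a point): the shaft's flat, blue, 19 mm wide, 45 mm high, turning with the shaft. Origin: centre of its face, 7.5 mm from the axis, 24.5 mm below the shaft's end; x points out of it. Fingers closed squarely across flat and round back are about 20 mm apart (19 under a firm grip), across the round about 25 mm, in between when askew
- collar: aluminium stop collar, loose, lying level on the bench: 48 mm across, 22 mm high, 28 mm through hole, 0.1 to 0.2 kg. Origin: centre of its underside; z up; x points to its red set screw, whose head reaches 34 mm from the axis; at +y and -y it has grip faces 22 mm long, 49 mm apart. Level with the shaft's end its origin is 116 mm above the bench; let go there, it drops 37 mm
- screw_tip (a point): tip of the set screw inside the collar's hole, 10 mm from the hole's axis (4 mm into the hole), 11 mm above the underside, 5 mm wide and 6 mm high. It lets the collar go over the shaft only when it is over the flat, within about 25 degrees; elsewhere it lands on the shaft's end
- spacer: plain brass spacer ring, 40 mm across, 24 mm hole, 14 mm high, no screw: not needed, leave it; origin under its centre
- ink_jar: blue ink jar with white cap, 68 mm across, 95 mm high, upright; origin under its centre
- ink_tin: red ink tin, 80 mm across, 75 mm high, upright; origin under its centre
- squeegee: squeegee lying flat, light wooden back 35 x 240 x 24 mm with a black rubber blade; origin under the middle of the wooden back, y along its length
- ink_knife: spatula for ink lying flat, x along its length; a bystander
- screwdriver: screwdriver with orange handle lying flat, x along its length; a bystander
- tape: roll of paper tape lying flat, 90 mm across, 30 mm high; a bystander
Things that resemble listed ones, but are neither listed nor needed, are in the scene too. Several things have the shape of the collar; the one meant has the colours described above.

How it is judged:
By the outcome, as a careful person would: the job done as asked, in the order asked, and still so for the second after the job is handed in, while the arm keeps its last pose, push and grip.
It also fails if it takes over 72 s, if anything falls off the work surface, if the arm or the gripper's body presses on something with over 40 N, if the wrist force passes 120 N, or if a joint passes its speed limit or range.

ROBOT

A 7-joint arm with a two-finger parallel gripper is mounted at the origin on the work surface. World frame = base frame: x ahead of the robot, y to its left, z up, the work surface at z = 0. Lengths are in mm, angles in rad, forces in N, time in s.
With the tool pointing down it reaches from about 425 to 950 mm from the base axis. Payload 16.7 kg.
Tool frame: the origin (TCP) lies midway between the tips of the shut fingers; the grasp point (between the pads) lies robot.grip_point_offset behind it (robot.grip_point_offset is the distance from the TCP to the grasp point, in mm); y points along the fingers, x is the direction in which the jaws open and shut, and the axes are right-handed (so a half turn about y gives the same grasp; the last joint's range is limited). The gripper opens to 94 mm and grips with 3 to 60 N. Pads are 16 mm wide; open, the fingers measure 119 mm over their backs; the gripper's body (75 mm by 177 mm) begins 78 mm behind the grasp point.
Start: joints at [-1.405, 0.426, 0.074, 1.606, -0.034, 1.111, -0.067], TCP at [209.642, 641.578, 174.367] pointing down, gripper open.
Joint ranges: [-2.85, 2.85], [-0.5, 2.14], [-1.23, 1.37], [0.21, 2.46], [-1.02, 4.16], [0.16, 2.05], [-2.73, 2.73]. Speed limits (rad/s): [1.89, 1.89, 2.39, 2.39, 3.01, 3.01, 3.01].

INTERFACE

Orientations are given as a unit quaternion [w, x, y, z].
In Python, from bench import robot gives the robot as it stands. The module is installed in compiled form; this text tells all that it offers.
- The arm moves only by the tool move_arm, never from a script. Its argument "steps" is text: rows parted by semicolons, each of 6 numbers parted by spaces: the shift along the world's x, y, z scaled (see below), then the turn, a rotation vector about the world's x, y, z scaled (see below). In form: x y z rx ry rz; .... A call has 1 to 10 rows; each row shifts and turns the commanded pose from where the row before left it; what a row does not reach is not made up. The controller multiplies each number of a shift by 0.25 m and each number of a turn by 0.12 rad. A row lasts 1/10 s, in which the tool goes at most 50 mm and 8.59 degrees, less where a joint would pass 70% of its speed; a pose out of reach is approached as far as the arm can. A call with a number of a shift or a turn outside -1 to 1 is refused whole. A call with a gripper value outside its range is refused whole. "jaw" is the opening, from -1 (shut) to 1 (fully open), set as the call begins (left out, the last holds). The fingers move at their own pace and stop on an object; "squeeze" is the grip in N (left out, the last holds). Time passes only in rows, so rows that do not move let the fingers close. It gives the time, the measured TCP pose, the force and the opening at its end, in the units of the state.
- robot.get_obs(): the state, without advancing time (a new reading comes with each control period).
- robot.get_image(name): name is "scene" or "top" or "wrist"; returns a dict with "frame" (384x512x3 uint8, red, green, blue), "vfov" (degrees; the focal length in pixels is half the picture's height over the tangent of half this angle, whatever the lens; pixels are square), "cx", "cy" (the principal point, pixels), "position" and "attitude" of the camera in the world. Camera axes: x right, y up, looking along -z (the intrinsics and any distortion apply to the point x, -y, -z); pixel columns grow to the right and rows downward; lengths in mm; the calibration is good to about 2 mm. A picture is of the moment at which its call begins. There is no depth.
- robot.finish_job(): hands the job in, once; it reports no verdict.
The state is a dict: "clock": time; "joint_positions": joint angles; "joint_velocities": joint speeds; "tau": joint torques, N m; "position": TCP position; "orientation": TCP orientation; "force": force on the tool from outside, world axes, zero at the start; "wrist_torque": the same for the moment, N m; "finger_gap": finger opening in mm.
Only numpy, scipy, OpenCV 4.12 (cv2) and the standard library are available. Lean on these libraries where they do the work, as an engineer would, in place of code of your own. Each camera call takes 0.05 s, during which the arm holds its last target.

## Working session

There is one attempt and no reset: what is moved stays moved. The work goes in short steps, Python scripts to look and compute and a tool call to move; the robot and the scene stay as the last step left them, time stands still between calls to the robot, and variables do not carry over. Pictures are saved under pics/ and viewed, and the job is handed in when it is done.

Besides the shell and the picture viewer there is one more tool, called after "Emit:" in YAML: its name, and indented under it one key for each argument. move_arm: Moves the arm, as the interface text tells. Its arguments: {"type":"object","properties":{"steps":{"type":"string"},"jaw":{"type":"number"},"squeeze":{"type":"number"}},"required":["steps"]}

```bash
mkdir -p pics; ls; cat > h.py <<'E'
import numpy as np, cv2
from scipy.spatial.transform import Rotation as R
from bench import robot
def shot(n,fn):
    d=robot.get_image(n); cv2.imwrite('pics/'+fn+'.png',d['frame'][:,:,::-1]); 
    np.save('pics/'+fn+'.npy',d,allow_pickle=True); return d
def load(fn): return np.load('pics/'+fn+'.npy',allow_pickle=True).item()
E
python3 - <<'E'
from h import *
for n in ['scene','top','wrist']:
    d=shot(n,n+'0'); print({k:v for k,v in d.items() if k!='frame'})
o=robot.get_obs();print(o, robot.grip_point_offset)
E
```

```text
pics
{'vfov': 43.721830652659726, 'cx': 259.9127585429669, 'cy': 195.5189896764467, 'position': array([1166.4226217 , -836.42160178, 1013.79112034]), 'attitude': array([0.86747012, 0.39606524, 0.12021349, 0.27600115])}
{'vfov': 49.26107334832489, 'cx': 252.1092755133942, 'cy': 189.42537853963825, 'position': array([ 381.16058563,  -20.1800123 , 1430.24015606]), 'attitude': array([-0.69555674, -0.0559016 ,  0.0414617 ,  0.71509214])}
{'vfov': 60.82351190419251, 'cx': 256.84462670785706, 'cy': 190.77990622189643, 'position': array([142.71703312, 660.8310061 , 384.84406558]), 'attitude': array([ 0.80354143, -0.09890759, -0.07081678,  0.58268641])}
{'clock': 0.15, 'joint_positions': array([-1.40450973,  0.42658806,  0.07386269,  1.60641966, -0.03407837,
        1.11082042, -0.06711912]), 'joint_velocities': array([ 2.16273386e-04, -3.51307462e-03,  8.10474639e-05, -1.54157405e-03,
       -1.01871778e-03, -3.65810761e-04, -1.28231621e-03]), 'tau': array([ 5.46496769e-03, -9.36276054e+01,  3.67013410e+00, -4.54419208e+01,
       -4.86786431e-02,  1.80782442e-02,  1.16487513e-04]), 'position': array([209.5540884 , 641.27161509, 173.85469177]), 'orientation': array([-0.57218296,  0.57263486,  0.41488707, -0.41540907]), 'force': array([ 0.66119849, -0.51173372, -0.91021405]), 'wrist_torque': array([ 0.01160522, -0.02790065, -0.03985605]), 'finger_gap': 94.14777767129792} 18.8
```

View pics/scene0.png

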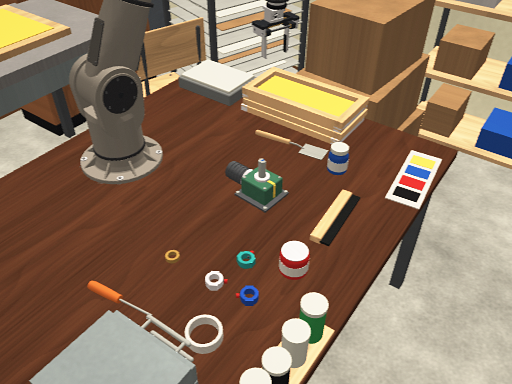

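View pics/top0.png

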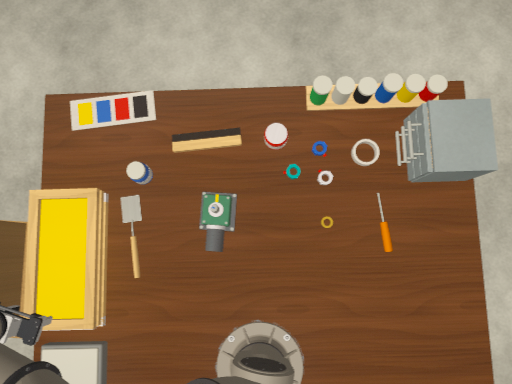

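View pics/wrist0.png

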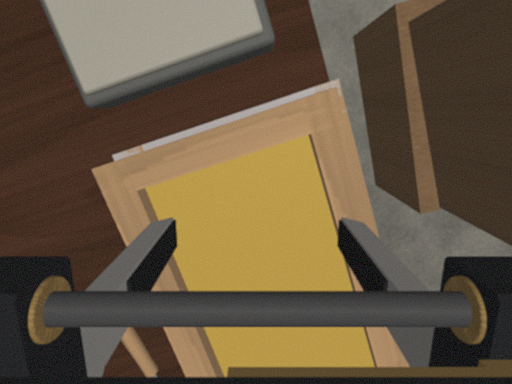

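```bash
cat >> h.py <<'E'
def cam(d):
    f=192/np.tan(np.radians(d['vfov'])/2); q=d['attitude']
    return f,R.from_quat([q[1],q[2],q[3],q[0]]).as_matrix(),np.array(d['position'])
def ray(d,u,v):
    f,M,p=cam(d); r=M@np.array([(u-d['cx'])/f,-(v-d['cy'])/f,-1]); return p,r/np.linalg.norm(r)
def onz(d,u,v,z):
    p,r=ray(d,u,v); return p+r*(z-p[2])/r[2]
def proj(d,P):
    f,M,p=cam(d); c=M.T@(np.array(P)-p); return d['cx']+f*c[0]/-c[2], d['cy']-f*c[1]/-c[2]
def two(a,b):
    p,r=a;q,s=b; A=np.array([r,-s]).T; t=np.linalg.lstsq(A,q-p,rcond=None)[0]
    x=p+r*t[0];y=q+s*t[1]; return (x+y)/2,np.linalg.norm(x-y)
def crop(fn,u0,v0,u1,v1,k,out):
    im=cv2.imread('pics/'+fn+'.png')[v0:v1,u0:u1]; cv2.imwrite('pics/'+out+'.png',cv2.resize(im,None,fx=k,fy=k,interpolation=cv2.INTER_CUBIC))
E
python3 - <<'E'
from h import *
t=load('top0');s=load('scene0')
crop('top0',275,130,345,200,7,'c1'); crop('scene0',195,235,275,315,7,'c2'); crop('top0',190,180,250,255,7,'c3');crop('scene0',220,145,300,215,8,'c4')
for n,uv,z in [('collar',(325,178),22),('teal',(293,171),22),('shaft',(215,209),138),('spacer',(327,222),14)]: print(n,onz(t,*uv,z))
for n,uv,z in [('collar',(214,280),22),('teal',(246,258),22),('shaft',(262,160),138),('spacer',(172,256),14)]: print(n,onz(s,*uv,z))
E
```

```text
collar [ 608.77900937 -242.37789939   22.        ]
teal [ 636.18036183 -134.94689967   22.        ]
shaft [502.83538211 120.61688598 138.        ]
spacer [ 459.98336378 -242.85216305   14.        ]
collar [ 617.45294803 -245.53950684   22.        ]
teal [ 640.49618578 -135.38498255   22.        ]
shaft [508.05065778 128.97453609 138.        ]
spacer [ 465.23432287 -242.91910921   14.        ]
```

```bash
cd pics; python3 -c "
import cv2,numpy as np
a=[cv2.resize(cv2.imread(f'c{i}.png'),(400,300)) if 0 else cv2.resize(cv2.imread(f'c{i}.png'),(390,290)) for i in (1,2,3,4)]
cv2.imwrite('m1.png',np.vstack([np.hstack(a[:2]),np.hstack(a[2:])]))"
```

```text
(no output)
```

View pics/m1.png

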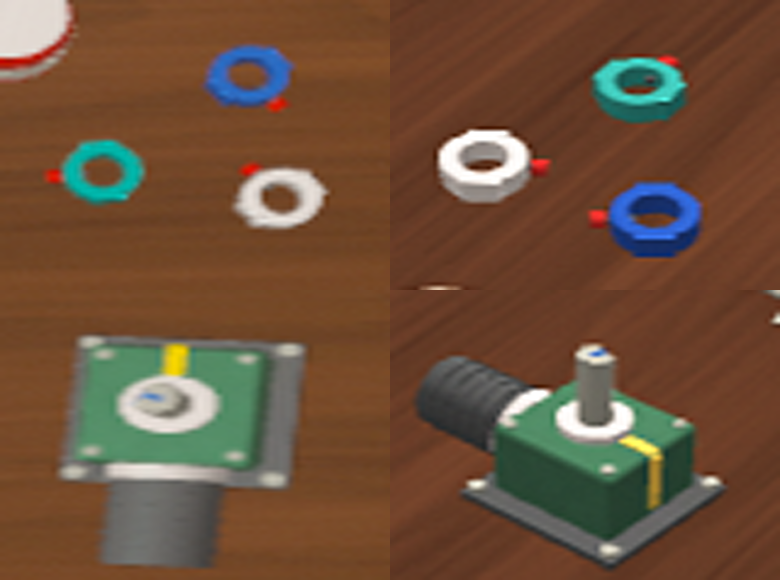

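```bash
cat >> h.py <<'E'
def tool(o):
    q=o['orientation']; return R.from_quat([q[1],q[2],q[3],q[0]]).as_matrix()
E
python3 - <<'E'
from h import *
o=robot.get_obs(); T=tool(o);print(T.round(3))
d=load('wrist0'); f,M,p=cam(d); print('cam in tool',T.T@(p-o['position']),'\n',(T.T@M).round(3), f)
print(np.degrees(np.arctan2(T[1,0],T[0,0])))
E
```

```text
[[ 0.311 -0.    -0.951]
 [ 0.951 -0.001  0.311]
 [-0.001 -1.    -0.   ]]
cam in tool [  -2.37344389 -210.99300602   69.58876179] 
 [[ 1.     0.     0.001]
 [ 0.     0.241 -0.97 ]
 [-0.     0.97   0.241]] 327.1022879204901
71.90411227874726
```

Emit:
move_arm:
  steps: "0.1 -0.17 0.02 0 0 -0.7; 0.1 -0.17 0.02 0 0 -0.7; 0.1 -0.17 0.02 0 0 -0.7; 0.1 -0.17 0.02 0 0 -0.7; 0.1 -0.17 0.02 0 0 -0.7; 0.1 -0.17 0.02 0 0 -0.7; 0.1 -0.17 0.02 0 0 -0.7; 0.1 -0.17 0.02 0 0 -0.7; 0.1 -0.17 0.02 0 0 -0.7; 0.1 -0.17 0.02 0 0 -0.7"
  jaw: 1

```text
clock: 1.15
position: [460.2, 214.7, 224.7]
orientation: [0.692, -0.692, -0.145, 0.144]
force: [0.4, 0.7, -1.1]
finger_gap: 94.0
```

Emit:
move_arm:
  steps: "0.1 -0.17 0.02 0 0 -0.7; 0.1 -0.17 0.02 0 0 -0.7; 0 0 0 0 0 0; 0 0 0 0 0 0; 0 0 0 0 0 0"

```text
clock: 1.65
position: [509.1, 132.5, 234.1]
orientation: [0.702, -0.702, -0.087, 0.088]
force: [0.4, 0.8, 0.4]
finger_gap: 94.2
```

```bash
python3 - <<'E'
from h import *
d=shot('wrist','w1'); o=robot.get_obs(); print(o['clock'],o['position'],o['joint_positions'])
E
```

```text
1.7 [509.00567207 132.80002553 234.08490142] [-0.8594317   0.13077674  0.53734095  1.88888976 -0.07374178  1.14181776
 -0.04575894]
```

View pics/w1.png

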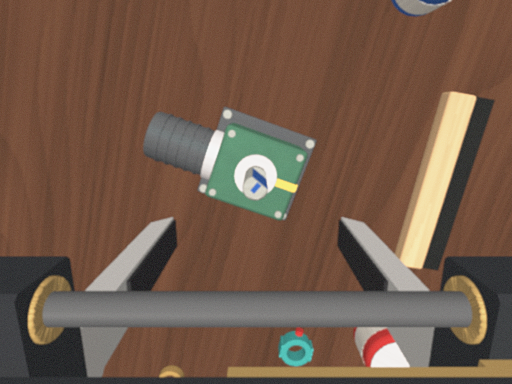

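```bash
python3 - <<'E'
from h import *
crop('w1',215,130,315,220,7,'c5')
E
```

```text
(no output)
```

View pics/c5.png

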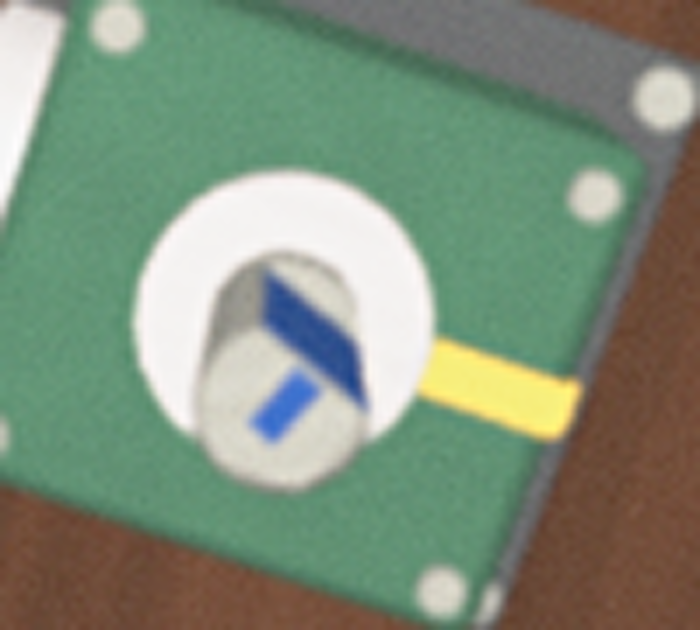

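```bash
python3 - <<'E'
from h import *
d=load('w1'); c=lambda x,y,z: onz(d,215+x/7-.43,130+y/7-.43,z)[:2]   # cv2 resize half-pixel shift
ang=lambda a,b: np.degrees(np.arctan2(*(b-a)[::-1]))
print('shaft end',c(283,405,138),'radius px',(283-197)/7)
print('boss',c(285,320,78))
print('blue',ang(c(263,430,138),c(307,381,138)))
print('flat edge+90',ang(c(263,322,138),c(367,408,138))+90)
print('stripe',ang(c(425,366,70),c(567,408,70)), c(567,408,70))
S=[c(118,25,72),c(595,195,72),c(442,590,72)]
print('screws',S,ang(S[0],S[1]),ang(S[2],S[1])-90, 'mid',(S[0]+S[2])/2)
print('axis->stripe end',ang(c(285,320,78),c(567,408,70)))
E
```

```text
shaft end [507.48175452 126.49421376] radius px 12.285714285714286
boss [507.4593666  126.49654489]
blue 63.05245511199884
flat edge+90 64.03997043437072
stripe -2.544339675651638 [557.55124932 121.98587761]
screws [array([469.84953391, 165.59621883]), array([551.83453145, 158.03180843]), array([545.23578288,  86.35734424])] -5.27151528765277 -5.260138824672509 mid [507.5426584  125.97678154]
axis->stripe end -5.145485175936408
```

```bash
cat >> h.py <<'E'
def st():
    o=robot.get_obs();T=tool(o);print('t',round(o['clock'],2),'pos',o['position'].round(2),'jaw',np.degrees(np.arctan2(T[1,0],T[0,0])).round(2),'tilt',T[:,1].round(4),'F',o['force'].round(2),'M',o['wrist_torque'].round(3),'gap',round(o['finger_gap'],2),'j',o['joint_positions'].round(2));return o
E
python3 - <<'E'
from h import *
st()
E
```

```text
t 1.7 pos [509.01 132.8  234.08] jaw 14.29 tilt [-6.e-04  0.e+00 -1.e+00] F [-0.41  0.86 -0.24] M [-0.03   0.067  0.068] gap 93.94 j [-0.86  0.13  0.54  1.89 -0.07  1.14 -0.05]
```

Emit:
move_arm:
  steps: "-0.0013 -0.0044 -0.04 0 0 0.895; -0.0013 -0.0044 -0.04 0 0 0.895; -0.0013 -0.0044 -0.04 0 0 0.895; -0.0013 -0.0044 -0.04 0 0 0.895; -0.0013 -0.0044 -0.04 0 0 0.895; -0.0013 -0.0044 -0.04 0 0 0.895; -0.0013 -0.0044 -0.04 0 0 0.895; -0.0013 -0.0044 -0.04 0 0 0.895; 0 0 0 0 0 0; 0 0 0 0 0 0"

```text
clock: 2.7
position: [506.8, 123.5, 154.5]
orientation: [0.602, -0.602, -0.371, 0.371]
force: [-0.2, 0.0, 0.4]
finger_gap: 94.0
```

```bash
python3 - <<'E'
from h import *
d=shot('wrist','w2'); st(); crop('w2',136,70,376,300,3,'c6')
E
```

```text
t 2.75 pos [507.04 123.44 154.75] jaw 63.26 tilt [ 1.e-04  2.e-04 -1.e+00] F [-0.68  0.39 -0.13] M [ 0.016 -0.006  0.031] gap 94.16 j [-0.74  0.2   0.43  1.99 -0.1   0.97  0.85]
```

View pics/c6.png

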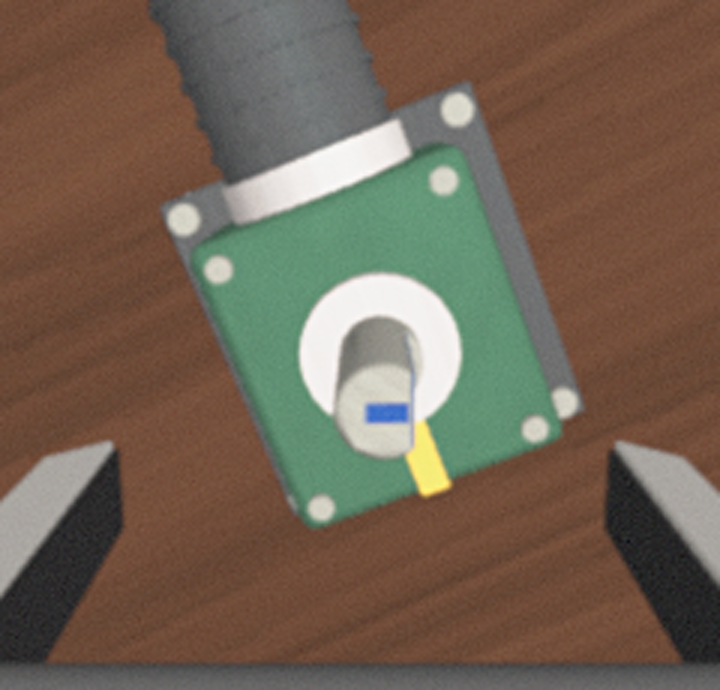

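```bash
python3 - <<'E'
from h import *
d=load('w2'); c=lambda x,y,z: onz(d,136+x/3-.33,70+y/3-.33,z)[:2]
ang=lambda a,b: np.degrees(np.arctan2(*(b-a)[::-1]))
print('end',c(380,410,138),'boss',c(380,353,78))
S=[c(*p,72) for p in [(218,270),(443,180),(321,508),(535,430)]]
print(sum(S)/4,ang(S[0],S[2]),ang(S[1],S[3]),ang(S[0],S[1])-90,ang(S[2],S[3])-90)
print('flat',ang(c(413,450,138),c(413,373,138))-90, 'line',ang(c(366,413,138),c(408,413,138)))
E
```

```text
end [506.59757002 125.3637995 ] boss [507.08967972 126.18152086]
[507.83882503 125.77074332] -5.238667442942375 -5.286589973507703 -5.10159572103322 -5.52517416100234
flat 63.9432626517237 line 63.25432464135406
```

Emit:
move_arm:
  steps: "-0.0036 0.0016 -0.08 0 0 0.02; 0 0 -0.08 0 0 0; 0 0 -0.08 0 0 0; 0 0 0 0 0 0; 0 0 0 0 0 0"

```text
clock: 3.25
position: [506.4, 123.4, 95.0]
orientation: [-0.601, 0.601, 0.372, -0.372]
force: [0.3, -0.1, 0.4]
finger_gap: 93.9
```

Emit:
move_arm:
  steps: "0 0 0 0 0 0; 0 0 0 0 0 0; 0 0 0 0 0 0; 0 0 0 0 0 0; 0 0 0 0 0 0; 0 0 0 0 0 0"
  jaw: -0.45
  squeeze: 30

```text
clock: 3.85
position: [506.2, 123.2, 94.4]
orientation: [-0.601, 0.601, 0.372, -0.372]
force: [-0.7, 0.2, -0.2]
finger_gap: 49.5
```

```bash
python3 - <<'E'
from h import *
st()
E
```

```text
t 3.85 pos [506.16 123.17  94.42] jaw 63.51 tilt [ 0. -0. -1.] F [-0.68  0.16 -0.25] M [-0.063  0.067  0.001] gap 49.51 j [-0.71  0.28  0.42  2.05 -0.15  0.84  0.9 ]
```

Emit:
move_arm:
  steps: "0 0 0 0 0 0; 0 0 0 0 0 0; 0 0 0 0 0 0; 0 0 0 0 0 0; 0 0 0 0 0 0; 0 0 0 0 0 0; 0 0 0 0 0 0; 0 0 0 0 0 0"
  jaw: -1
  squeeze: 30

```text
clock: 4.65
position: [507.6, 126.0, 94.5]
orientation: [0.601, -0.601, -0.374, 0.371]
force: [10.2, 14.7, -13.5]
finger_gap: 19.3
```

```bash
python3 - <<'E'
from h import *
st()
E
```

```text
t 4.65 pos [507.61 126.01  94.53] jaw 63.63 tilt [ 0.0031  0.0026 -1.    ] F [ 10.23  14.67 -13.49] M [ 3.411 -2.23   0.015] gap 19.34 j [-0.72  0.28  0.41  2.05 -0.16  0.84  0.9 ]
```

Emit:
move_arm:
  steps: "0.0056 0.0108 0 0 0 0; 0 0 0 0 0 0; 0 0 0 0 0 0"

```text
clock: 4.95
position: [507.6, 126.0, 94.4]
orientation: [0.601, -0.601, -0.372, 0.372]
force: [-0.0, 1.2, 1.7]
finger_gap: 19.0
```

```bash
python3 - <<'E'
from h import *
st()
E
```

```text
t 4.95 pos [507.6  126.    94.45] jaw 63.52 tilt [ 0.e+00  1.e-04 -1.e+00] F [-0.05  1.25  1.74] M [0.264 0.138 0.07 ] gap 19.0 j [-0.72  0.29  0.42  2.04 -0.15  0.84  0.9 ]
```

Emit:
move_arm:
  steps: "-0.0003 0.0005 0 0 0 -0.5; -0.0003 0.0005 0 0 0 -0.5; -0.0003 0.0005 0 0 0 -0.5; -0.0003 0.0005 0 0 0 -0.5; -0.0003 0.0005 0 0 0 -0.5; -0.0003 0.0005 0 0 0 -0.5; -0.0003 0.0005 0 0 0 -0.5; -0.0003 0.0005 0 0 0 -0.5; -0.0003 0.0005 0 0 0 -0.5; -0.0003 0.0005 0 0 0 -0.5"

```text
clock: 5.95
position: [506.4, 126.7, 94.4]
orientation: [0.685, -0.685, -0.177, 0.177]
force: [-3.2, -2.1, 6.8]
finger_gap: 19.7
```

```bash
python3 - <<'E'
from h import *
st()
E
```

```text
t 5.95 pos [506.38 126.72  94.43] jaw 28.97 tilt [-8.e-04 -2.e-04 -1.e+00] F [-3.23 -2.06  6.76] M [-0.462  0.86   0.089] gap 19.68 j [-0.82  0.3   0.54  2.05 -0.21  0.84  0.34]
```

Emit:
move_arm:
  steps: "-0.0003 0.0005 0 0 0 -0.5; -0.0003 0.0005 0 0 0 -0.5; -0.0003 0.0005 0 0 0 -0.5; -0.0003 0.0005 0 0 0 -0.5; -0.0003 0.0005 0 0 0 -0.5; -0.0003 0.0005 0 0 0 -0.5; -0.0003 0.0005 0 0 0 -0.5; -0.0003 0.0005 0 0 0 -0.5; -0.0003 0.0005 0 0 0 -0.48; 0 0 0 0 0 -0.48"

```text
clock: 6.95
position: [505.8, 128.0, 94.4]
orientation: [-0.706, 0.706, -0.032, 0.031]
force: [-2.7, -0.1, 5.8]
finger_gap: 19.3
```

Emit:
move_arm:
  steps: "0 0 0 0 0 0; 0 0 0 0 0 0; 0 0 0 0 0 0"

```text
clock: 7.25
position: [505.8, 128.0, 94.4]
orientation: [-0.706, 0.706, -0.031, 0.031]
force: [-3.8, -0.7, 5.6]
finger_gap: 19.6
```

```bash
python3 - <<'E'
from h import *
d=shot('wrist','w3'); st(); crop('w3',156,100,356,290,4,'c7')
E
```

```text
t 7.3 pos [505.76 127.99  94.43] jaw -4.99 tilt [-7.e-04  0.e+00 -1.e+00] F [-2.56 -0.99  5.08] M [-0.267  0.773  0.028] gap 19.08 j [-0.93  0.32  0.67  2.05 -0.27  0.85 -0.19]
```

View pics/c7.png

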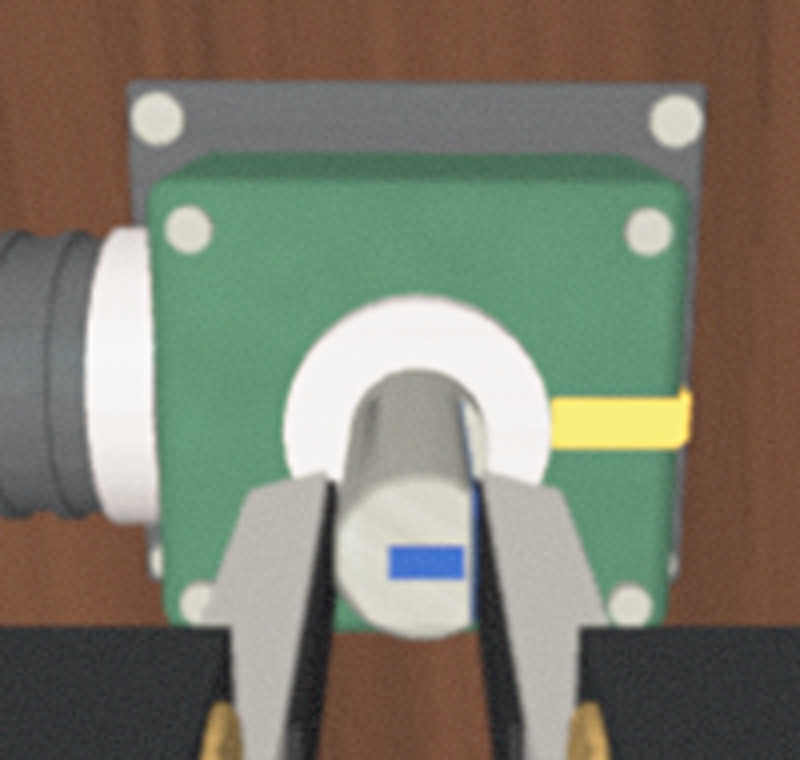

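```bash
python3 - <<'E'
from h import *
d=load('w3'); c=lambda x,y,z: onz(d,156+x/4-.375,100+y/4-.375,z)[:2]
ang=lambda a,b: np.degrees(np.arctan2(*(b-a)[::-1]))
print('end',c(415,556,138),'boss',c(418,422,78))
S=[c(*p,72) for p in [(188,230),(648,232),(205,606),(630,606)]]
print(sum(S)/4,ang(S[0],S[1]),ang(S[2],S[3]))
print('flat',ang(c(474,620,138),c(474,490,138))-90, 'line',ang(c(389,562,138),c(465,562,138)), 'stripe',ang(c(552,424,70),c(687,423,70)))
E
```

```text
end [506.58478824 126.57733647] boss [507.67969033 127.85546451]
[507.48704223 125.45858825] -5.2531295571961065 -4.999191957600779
flat -4.274068737110227 line -4.9996419991235195 stripe -4.558580342873983
```

Emit:
move_arm:
  steps: "0 0 0 0 0 0; 0 0 0 0 0 0; 0 0 0 0 0 0; 0 0 0 0 0 0; 0 0 0.1 0 0 0; 0 0 0.15 0 0 0; 0 0 0.15 0 0 0; 0.01 -0.1 0.1 0 0 0; 0.04 -0.17 0 0 0 -0.8; 0.04 -0.17 0 0 0 -0.8"
  jaw: 1

```text
clock: 8.3
position: [529.1, 17.7, 220.4]
orientation: [0.701, -0.7, 0.098, -0.099]
force: [0.5, 0.2, -0.3]
finger_gap: 93.2
```

Emit:
move_arm:
  steps: "0.05 -0.17 0 0 0 -0.8; 0.05 -0.17 0 0 0 -0.8; 0.05 -0.17 0 0 0 -0.8; 0.05 -0.17 0 0 0 -0.8; 0.05 -0.17 0 0 0 -0.8; 0.05 -0.17 0 0 0 -0.8; 0.03 -0.1 0 0 0 0; 0 0 0 0 0 0; 0 0 0 0 0 0; 0 0 0 0 0 0"

```text
clock: 9.3
position: [611.2, -260.7, 219.2]
orientation: [0.644, -0.643, 0.293, -0.293]
force: [0.5, -0.4, 0.4]
finger_gap: 94.1
```

```bash
python3 - <<'E'
from h import *
d=shot('wrist','w4'); st()
E
```

```text
t 9.35 pos [ 611.3  -260.41  219.37] jaw -48.88 tilt [ 1.e-04  8.e-04 -1.e+00] F [-0.73  0.36  0.15] M [-0.031  0.106 -0.011] gap 94.09 j [-0.33  0.52  0.93  1.62 -0.44  1.23 -0.17]
```

View pics/w4.png

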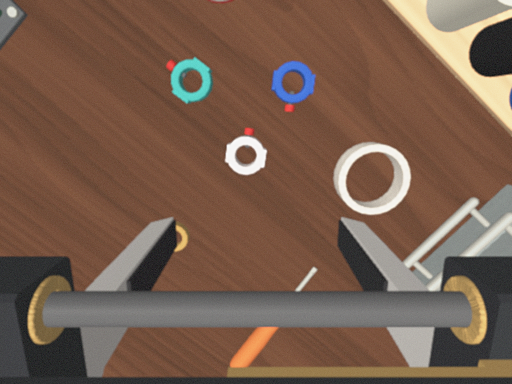

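```bash
python3 - <<'E'
from h import *
crop('w4',150,40,330,190,4,'c8')
E
```

```text
(no output)
```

View pics/c8.png

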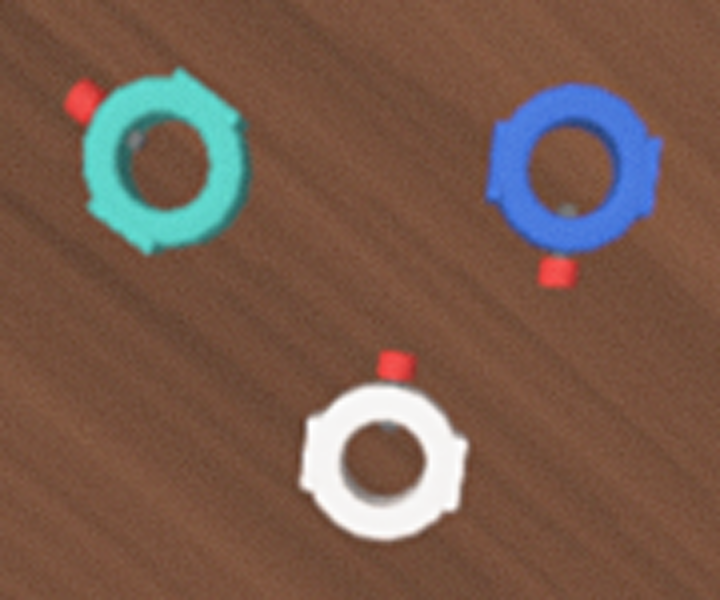

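```bash
python3 - <<'E'
from h import *
d=load('w4');im=d['frame'].astype(int)
sub=np.zeros(im.shape[:2],bool); sub[115:185,215:280]=1
r,g,b=im[...,0],im[...,1],im[...,2]
w=((im.min(2)>150)&sub).astype(np.uint8); red=((r>150)&(g<80)&(b<80)&sub)
cs,_=cv2.findContours(w,cv2.RETR_CCOMP,cv2.CHAIN_APPROX_NONE)
for c in cs:
    if len(c)>15: e=cv2.fitEllipse(c); print(e); print('  z22',onz(d,*e[0],22)[:2],'z0',onz(d,*e[0],0)[:2])
v,u=np.nonzero(red); print('red',u.mean(),v.mean(),onz(d,u.mean(),v.mean(),11),len(u))
E
```

```text
((245.40565490722656, 154.996826171875), (37.45589828491211, 40.28534698486328), 102.19602966308594)
  z22 [ 612.04046515 -242.66322515] z0 [ 609.29979694 -244.02945805]
((245.22305297851562, 154.85008239746094), (20.773494720458984, 21.903644561767578), 84.90830993652344)
  z22 [ 612.03020161 -242.37097096] z0 [ 609.28898042 -243.72145762]
red 248.57142857142858 130.5 [ 636.86462631 -226.16681723   11.        ] 56
```

```bash
python3 - <<'E'
from h import *
d=load('w4'); c=lambda x,y,z: onz(d,150+x/4-.375,40+y/4-.375,z)[:2]
ang=lambda a,b: np.degrees(np.arctan2(*(b-a)[::-1]))
print(ang(c(301,487,22),c(310,418,22)),ang(c(458,510,22),c(466,440,22)), ang(c(384,460,22),c(397,365,14)), np.linalg.norm(c(305,453,22)-c(462,475,22)))
print(ang(c(383,462,22),c(389,426,11)))
s=load('scene0')
E
```

```text
32.37871483886172 34.93411091921372 33.07366751642089 49.59514727834625
31.875093298618037
```

Emit:
move_arm:
  steps: "0.0025 0.038 -0.1 0 0 -0.565; 0.0025 0.038 -0.1 0 0 -0.565; 0 0 -0.16 0 0 0; 0 0 -0.16 0 0 0; 0 0 -0.12 0 0 0; 0 0 0 0 0 0; 0 0 0 0 0 0; 0 0 0 0 0 0"

```text
clock: 10.15
position: [613.4, -242.9, 61.5]
orientation: [0.623, -0.622, 0.335, -0.337]
force: [0.3, 0.1, 0.3]
finger_gap: 94.0
```

```bash
python3 - <<'E'
from h import *
d=shot('wrist','w5'); st(); crop('w5',136,130,376,300,3,'c9')
E
```

```text
t 10.2 pos [ 613.5  -242.93   61.43] jaw -56.72 tilt [ 2.6e-03 -4.0e-04 -1.0e+00] F [-0.48 -0.54 -0.14] M [-0.089  0.083  0.003] gap 94.08 j [-0.3   0.67  0.84  1.77 -0.6   0.97 -0.2 ]
```

View pics/c9.png

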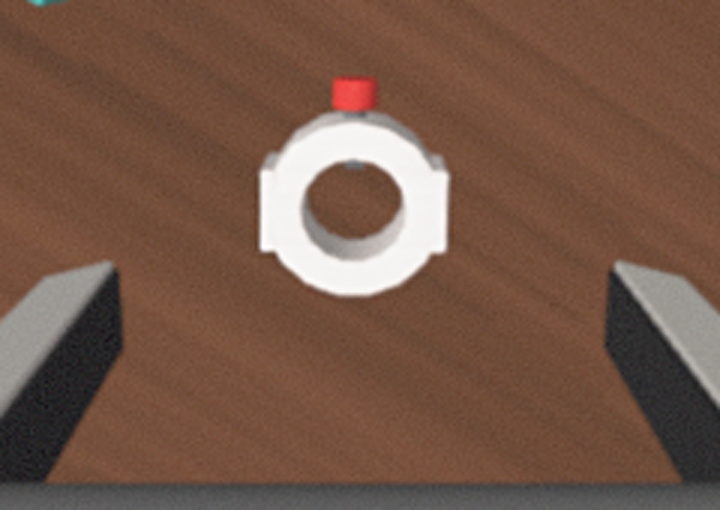

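```bash
python3 - <<'E'
from h import *
d=load('w5'); c=lambda x,y,z: onz(d,136+x/3-.33,130+y/3-.33,z)[:2]
p=c(354,210,22);o=robot.get_obs();T=tool(o);print(p, T.T@(np.r_[p,22]-o['position']))
print(np.linalg.norm(c(260,210,22)-c(448,210,22)),np.linalg.norm(c(354,297,22)-c(354,122,22)))
# where TCP tips appear
print(proj(d,o['position']))
E
```

```text
[ 611.67412466 -243.04729244] [-0.97202698 39.42407713 -1.66769425]
49.78738743602513 48.06171036165568
(np.float64(254.58665387376496), np.float64(212.87508396270385))
```

Emit:
move_arm:
  steps: "-0.007 0 -0.08 0 0 0; 0 0 -0.07 0 0 0; 0 0 -0.04 0 0 0; 0 0 -0.02 0 0 0; 0 0 -0.018 0 0 0; 0 0 0 0 0 0; 0 0 0 0 0 0"

```text
clock: 10.9
position: [610.8, -243.0, 2.7]
orientation: [0.622, -0.622, 0.336, -0.336]
force: [0.2, -0.4, -0.2]
finger_gap: 93.7
```

```bash
python3 - <<'E'
from h import *
st()
E
```

```text
t 10.9 pos [ 610.81 -242.96    2.74] jaw -56.74 tilt [ 4.e-04 -1.e-04 -1.e+00] F [ 0.2  -0.36 -0.18] M [-0.079  0.08  -0.024] gap 93.74 j [-0.26  0.73  0.78  1.81 -0.66  0.88 -0.16]
```

Emit:
move_arm:
  steps: "0 0 0 0 0 0; 0 0 0 0 0 0; 0 0 0 0 0 0; 0 0 0 0 0 0; 0 0 0 0 0 0; 0 0 0 0 0 0; 0 0 0 0 0 0; 0 0 0 0 0 0; 0 0 0 0 0 0; 0 0 0 0 0 0"
  jaw: -1
  squeeze: 30

```text
clock: 11.9
position: [610.6, -242.8, 2.4]
orientation: [0.622, -0.622, 0.336, -0.336]
force: [0.3, 0.2, -0.7]
finger_gap: 17.5
```

```bash
python3 - <<'E'
from h import *
st();d=shot('wrist','w6');  crop('w6',136,130,376,300,3,'c10')
E
```

```text
t 11.9 pos [ 610.63 -242.77    2.38] jaw -56.74 tilt [ 0.  0. -1.] F [ 0.27  0.21 -0.73] M [ 0.001  0.113 -0.003] gap 17.53 j [-0.26  0.73  0.78  1.81 -0.66  0.88 -0.16]
```

View pics/c10.png

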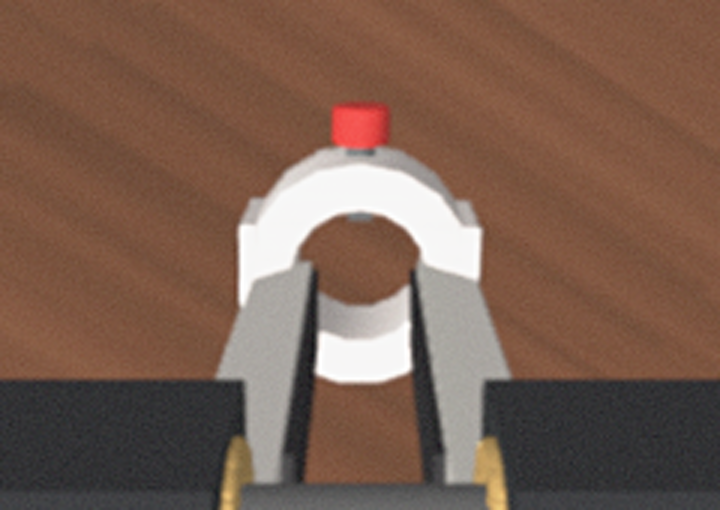

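```bash
python3 - <<'E'
from h import *
d=shot('scene','s1'); o=st(); print(proj(d,o['position']), proj(d,o['position']+[0,0,26])); crop('s1',150,190,290,310,5,'c11')
E
```

```text
t 12.0 pos [ 610.61 -242.77    2.37] jaw -56.74 tilt [-0.  0. -1.] F [ 0.32  0.3  -0.64] M [-0.088  0.056  0.03 ] gap 9.22 j [-0.26  0.73  0.78  1.81 -0.66  0.88 -0.16]
(np.float64(213.04914672782382), np.float64(282.8569147588388)) (np.float64(212.51018561777127), np.float64(276.5695417223009))
```

View pics/c11.png

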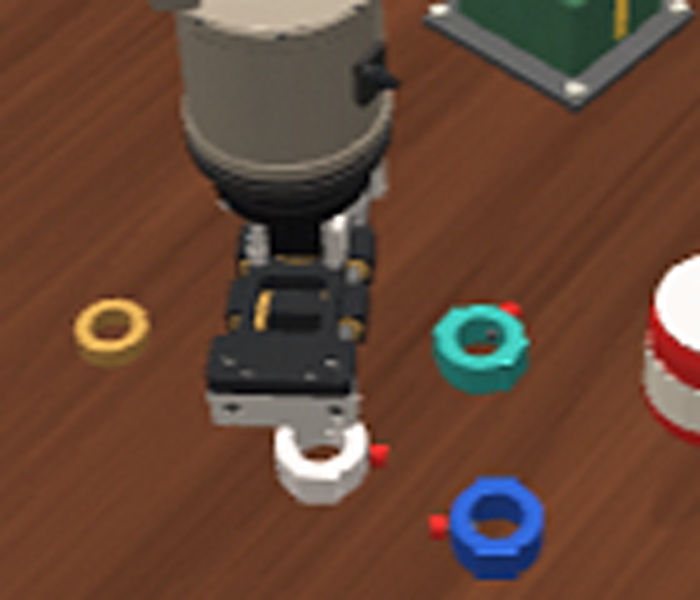

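Emit:
move_arm:
  steps: "0 0 0.02 0 0 0; 0 0 0 0 0 0; 0 0 0 0 0 0; 0 0 0 0 0 0; 0 0 0 0 0 0; 0 0 0 0 0 0; 0 0 0 0 0 0; 0 0 0 0 0 0"
  jaw: 0.4

```text
clock: 12.8
position: [610.6, -242.7, 7.3]
orientation: [0.622, -0.622, 0.336, -0.336]
force: [0.6, 0.2, 0.0]
finger_gap: 65.2
```

```bash
python3 - <<'E'
from h import *
st();d=shot('wrist','w7');  crop('w7',136,130,376,300,3,'c12');d=shot('scene','s2');crop('s2',150,190,290,310,5,'c13')
E
```

```text
t 12.8 pos [ 610.59 -242.7     7.32] jaw -56.74 tilt [-1.e-04  1.e-04 -1.e+00] F [0.62 0.21 0.01] M [-0.037  0.142  0.029] gap 65.23 j [-0.26  0.73  0.79  1.81 -0.65  0.89 -0.16]
```

View pics/c12.png

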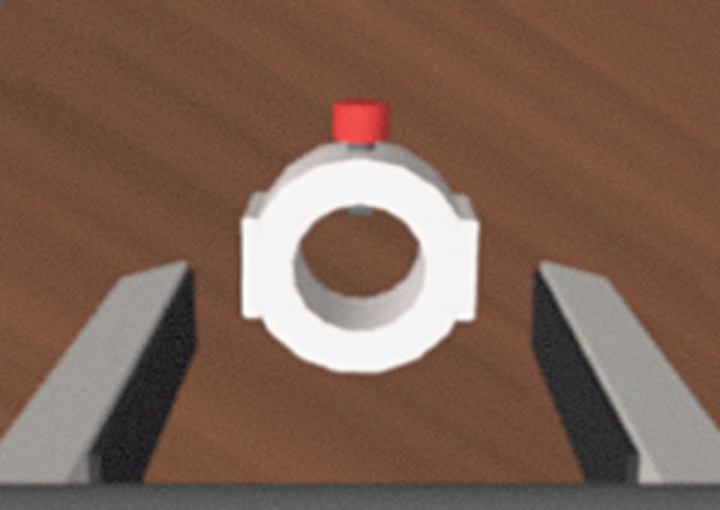

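View pics/c13.png

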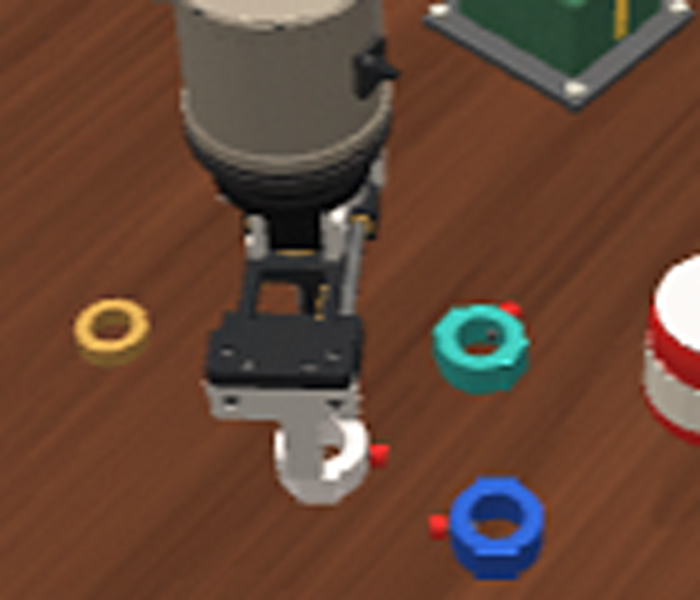

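```bash
python3 - <<'E'
from h import *
d=load('s2')
for z in (0,7,20,33): print(z,proj(d,[630,-274,z]))
crop('s2',190,255,240,300,14,'c14')
E
```

```text
0 (np.float64(211.266909898327), np.float64(294.64745685587917))
7 (np.float64(211.1135980349722), np.float64(292.97985769864135))
20 (np.float64(210.82583657286352), np.float64(289.84982743746366))
33 (np.float64(210.53405376824082), np.float64(286.67605635127376))
```

View pics/c14.png

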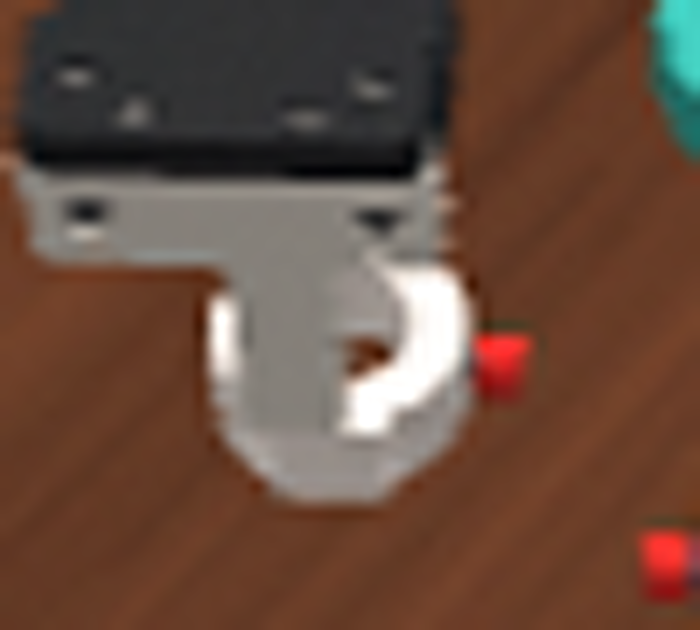

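Emit:
move_arm:
  steps: "0 0 -0.03 0 0 0; 0 0 -0.03 0 0 0; 0 0 0 0 0 0; 0 0 0 0 0 0"

```text
clock: 13.3
position: [610.3, -242.8, -8.0]
orientation: [-0.622, 0.622, -0.336, 0.336]
force: [-0.8, -0.8, 0.6]
finger_gap: 66.0
```

```bash
python3 - <<'E'
from h import *
st();d=shot('wrist','w8');  crop('w8',136,130,376,300,3,'c15');d=shot('scene','s3');crop('s3',190,255,240,300,14,'c16')
a=cv2.imread('pics/c15.png');b=cv2.resize(cv2.imread('pics/c16.png'),(540,486));a=cv2.resize(a,(540,382));cv2.imwrite('pics/m2.png',np.hstack([a[:382,90:450],b[:382,:400]]))
E
```

```text
t 13.3 pos [ 610.32 -242.77   -8.04] jaw -56.75 tilt [-7.e-04  1.e-04 -1.e+00] F [-0.83 -0.81  0.62] M [-0.029  0.117 -0.029] gap 66.04 j [-0.25  0.75  0.77  1.81 -0.67  0.87 -0.15]
```

View pics/m2.png

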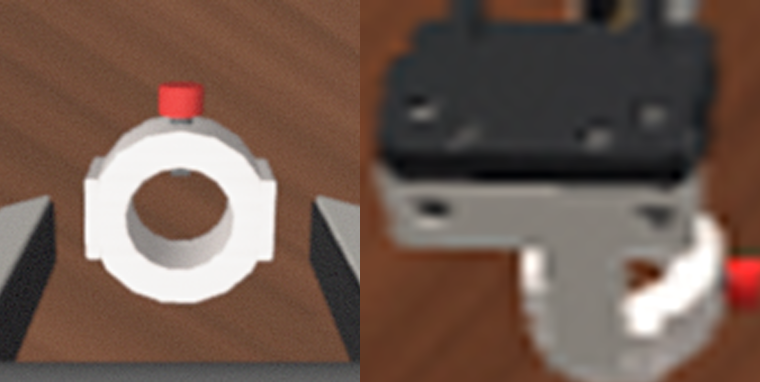

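Emit:
move_arm:
  steps: "0 0 -0.02 0 0 0; 0 0 -0.02 0 0 0; 0 0 -0.012 0 0 0; 0 0 0 0 0 0; 0 0 0 0 0 0"

```text
clock: 13.9
position: [610.6, -242.8, -20.7]
orientation: [-0.622, 0.622, -0.336, 0.336]
force: [0.1, -0.2, -0.4]
finger_gap: 65.8
```

```bash
python3 - <<'E'
from h import *
st();d=shot('wrist','w9');  crop('w9',136,130,376,300,3,'c15');d=shot('scene','s4');crop('s4',190,255,240,300,14,'c16')
a=cv2.imread('pics/c15.png');b=cv2.resize(cv2.imread('pics/c16.png'),(540,486));a=cv2.resize(a,(540,382));cv2.imwrite('pics/m3.png',np.hstack([a[:382,90:450],b[:382,:400]]))
E
```

```text
t 13.9 pos [ 610.57 -242.81  -20.7 ] jaw -56.74 tilt [-2.e-04  0.e+00 -1.e+00] F [ 0.15 -0.19 -0.43] M [-0.087  0.116  0.025] gap 65.85 j [-0.24  0.76  0.76  1.82 -0.68  0.85 -0.14]
```

View pics/m3.png

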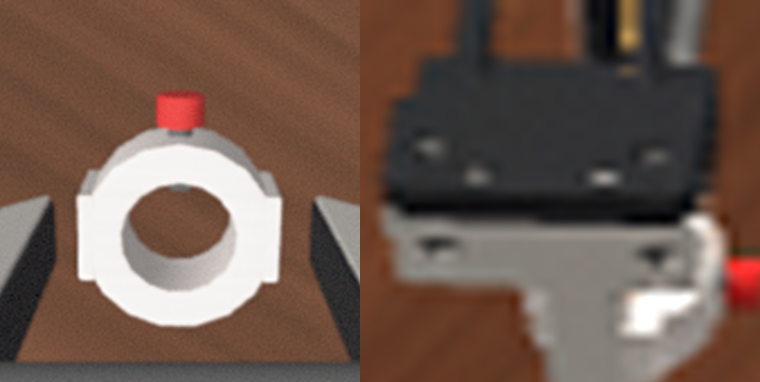

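Emit:
move_arm:
  steps: "0.0056 0.0036 0 0 0 0; 0 0 0 0 0 0; 0 0 0 0 0 0; 0 0 0 0 0 0; 0 0 0 0 0 0; 0 0 0 0 0 0; 0 0 0 0 0 0; 0 0 0 0 0 0"
  jaw: -1
  squeeze: 30

```text
clock: 14.8
position: [612.1, -241.8, -20.6]
orientation: [0.622, -0.622, 0.336, -0.336]
force: [0.8, 2.0, 2.1]
finger_gap: 48.6
```

```bash
python3 - <<'E'
from h import *
st();d=shot('wrist','w10');  crop('w10',136,130,376,300,3,'c17')
E
```

```text
t 14.8 pos [ 612.15 -241.77  -20.56] jaw -56.73 tilt [ 2.e-04  1.e-04 -1.e+00] F [0.84 1.98 2.1 ] M [ 0.336 -0.106 -0.026] gap 48.63 j [-0.24  0.76  0.76  1.81 -0.68  0.85 -0.14]
```

View pics/c17.png

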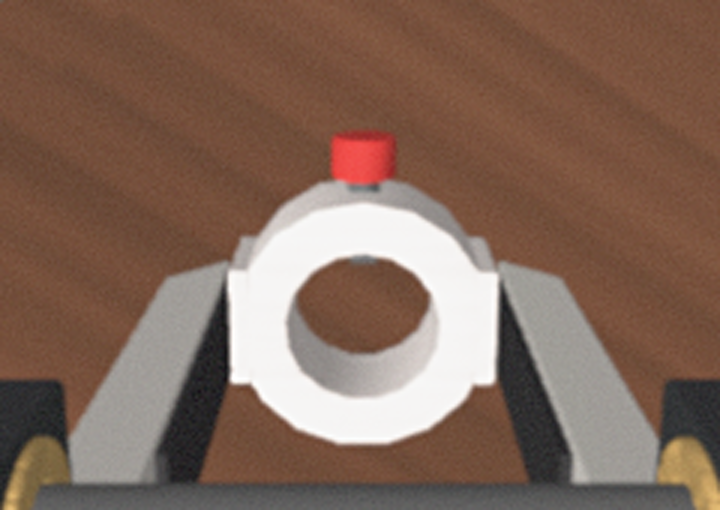

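```bash
python3 - <<'E'
from h import *
d=load('w10'); c=lambda x,y,z: onz(d,136+x/3-.33,130+y/3-.33,z)
o=robot.get_obs();T=tool(o)
for z in (22,27,30):
  p=c(362.5,325,z);print(z,p,'tool',T.T@(p-o['position']),'sizes',np.linalg.norm(c(230,325,z)-c(496,325,z)),np.linalg.norm(c(362,205,z)-c(362,445,z)))
E
```

```text
22 [ 612.18151557 -243.36114698   22.        ] tool [  1.32571133 -42.55852507  -0.81386188] sizes 48.81481726879246 47.10460340305438
27 [ 613.88331242 -242.2483805    27.        ] tool [  1.32874866 -47.55804272   1.22063457] sizes 47.36671221113056 45.70723231280708
30 [ 614.90439054 -241.58072062   30.        ] tool [  1.33057106 -50.55775331   2.44133244] sizes 46.49784917653349 44.86880965865864
```

```bash
python3 - <<'E'
from h import *
o=robot.get_obs();T=tool(o);d=load('w10');f,M,p=cam(d);print(T.T@(p-o['position']),'\n',(T.T@M).round(4))
# axis of arm joints
print(p,o['position'])
E
```

```text
[   1.42809797 -211.08948848   67.76788366] 
 [[ 1.000e+00  4.000e-04 -5.000e-04]
 [-6.000e-04  2.407e-01 -9.706e-01]
 [-3.000e-04  9.706e-01  2.407e-01]]
[ 669.54814244 -205.85040705  190.54722318] [ 612.14364886 -241.80119613  -20.55834886]
```

Emit:
move_arm:
  steps: "0 0 0.04 0 0 0; 0 0 0.12 0 0 0; 0 0 0.18 0 0 0; 0 0 0.18 0 0 0; 0 0 0.16 0 0 0; -0.047 0.164 0 0 0 -0.62; -0.047 0.164 0 0 0 -0.62; -0.047 0.164 0 0 0 -0.62; -0.047 0.164 0 0 0 -0.62; -0.047 0.164 0 0 0 -0.62"

```text
clock: 15.85
position: [552.3, -35.7, 149.8]
orientation: [0.549, -0.548, 0.446, -0.446]
force: [0.8, 0.9, -1.3]
finger_gap: 48.7
```

Emit:
move_arm:
  steps: "-0.047 0.164 0 0 0 -0.62; -0.047 0.164 0 0 0 -0.62; -0.047 0.164 0 0 0 -0.62; -0.045 0.13 0 0 0 -0.62; 0 0 0 0 0 0; 0 0 0 0 0 0; 0 0 0 0 0 0"

```text
clock: 16.55
position: [506.9, 117.6, 149.7]
orientation: [0.477, -0.477, 0.522, -0.522]
force: [-0.1, 0.5, -1.7]
finger_gap: 48.9
```

```bash
python3 - <<'E'
from h import *
st();d=shot('wrist','w11');  crop('w11',106,110,376,310,3,'c18');d=shot('scene','s5');crop('s5',210,120,310,210,6,'c19')
E
```

```text
t 16.55 pos [506.92 117.58 149.69] jaw -95.14 tilt [ 2.e-04  3.e-04 -1.e+00] F [-0.09  0.5  -1.66] M [-0.068  0.164 -0.005] gap 48.95 j [-1.34  0.49  1.31  2.02 -0.55  1.05 -1.43]
```

View pics/c18.png

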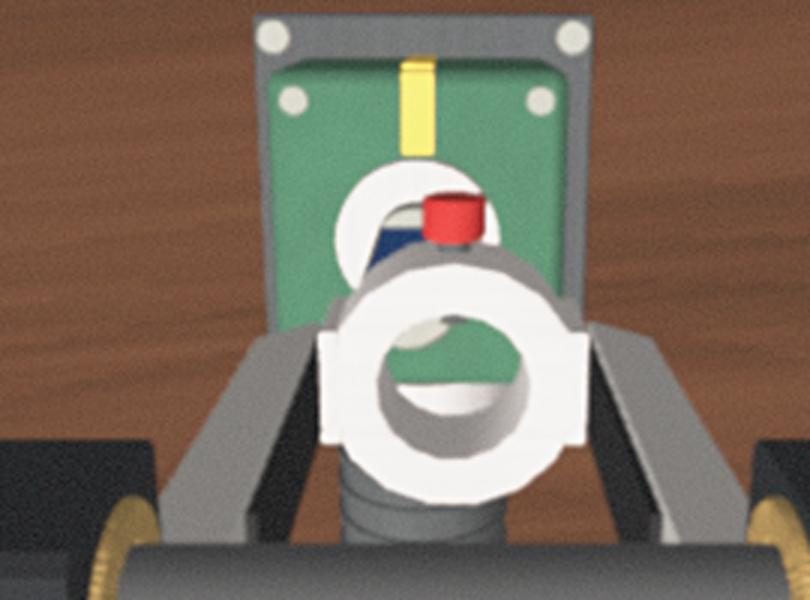

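View pics/c19.png

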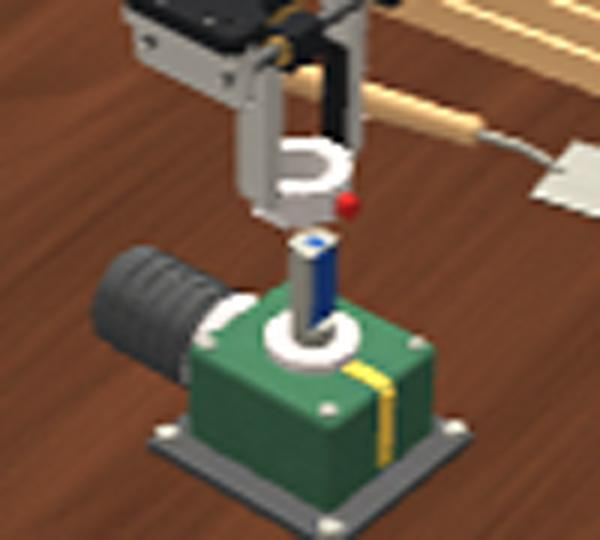

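Emit:
move_arm:
  steps: "0.0005 0.0436 0 0 0 0; 0 0 0 0 0 0; 0 0 0 0 0 0; 0 0 0 0 0 0"

```text
clock: 17.05
position: [506.9, 129.3, 149.3]
orientation: [-0.477, 0.477, -0.522, 0.522]
force: [-0.4, -0.0, -0.7]
finger_gap: 48.5
```

```bash
python3 - <<'E'
from h import *
st();d=shot('wrist','w12');  crop('w12',106,110,376,310,3,'c18');d=shot('top','t2');crop('t2',190,180,250,255,7,'c20')
E
```

```text
t 17.05 pos [506.91 129.34 149.35] jaw -95.11 tilt [ 0.e+00 -1.e-04 -1.e+00] F [-0.41 -0.05 -0.75] M [-0.031  0.142 -0.024] gap 48.52 j [-1.35  0.5   1.3   2.02 -0.55  1.06 -1.45]
```

View pics/c18.png

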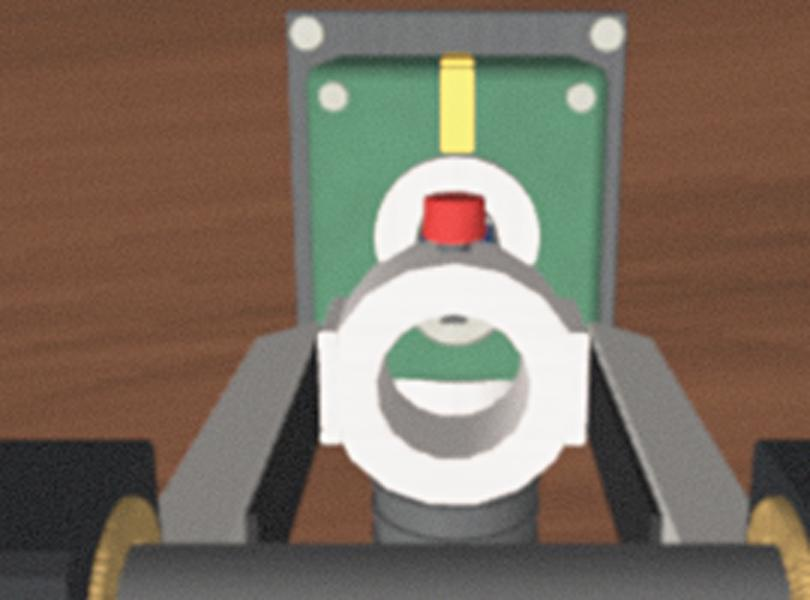

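```bash
python3 - <<'E'
from h import *
d=load('w12'); o=robot.get_obs();T=tool(o)
d['position']=o['position']+T@np.array([0,-211,69.6])
c=lambda x,y,z: (T.T@(onz(d,106+x/3-.33,110+y/3-.33,z)-o['position']))[[0,2]].round(2)
print('collar top rim', c(453,264,192),c(453,505,192), 'c',(c(453,264,192)+c(453,505,192))/2)
print('hole', (c(453,312,192)+c(453,459,192))/2, c(378,385,192),c(528,385,192))
print('shaft back edge',c(456,345,138),'+12.5')
print('boss front',c(457,156,78),'-24', 'sides',c(374,237,78),c(540,237,78))
print('boss screws 72',c(333,97,72),c(581,97,72))
E
```

```text
collar top rim [-1.000e-02  2.413e+01] [-2.00e-02 -2.31e+01] c [-0.015  0.515]
hole [-0.015  0.785] [-13.76   1.17] [13.73  1.15]
shaft back edge [  0.7  -10.55] +12.5
boss front [ 1.16 25.78] -24 sides [-23.39   1.62] [25.74  1.61]
boss screws 72 [-35.03  42.22] [37.38 42.2 ]
```

Emit:
move_arm:
  steps: "0.0028 -0.0048 -0.05 0 0 -0.01; 0 0 -0.05 0 0 0; 0 0 -0.012 0 0 0; 0 0 0 0 0 0; 0 0 0 0 0 0; 0 0 0 0 0 0"

```text
clock: 17.75
position: [507.8, 128.3, 121.6]
orientation: [-0.477, 0.477, -0.522, 0.522]
force: [0.7, -0.3, -1.4]
finger_gap: 48.6
```

```bash
python3 - <<'E'
from h import *
st();d=shot('wrist','w13');  crop('w13',166,180,346,290,4,'c18');d=shot('scene','s6');crop('s6',230,140,300,200,9,'c19')
E
```

```text
t 17.75 pos [507.82 128.33 121.62] jaw -95.18 tilt [ 4.e-04  2.e-04 -1.e+00] F [ 0.73 -0.25 -1.44] M [-0.035  0.146  0.007] gap 48.58 j [-1.31  0.52  1.25  2.04 -0.59  1.01 -1.42]
```

View pics/c18.png

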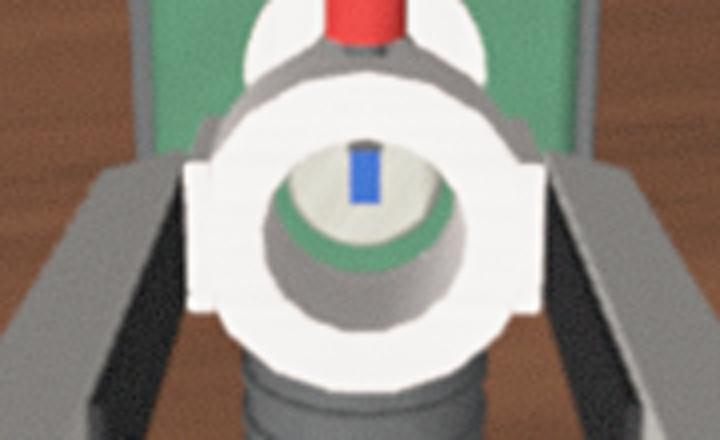

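View pics/c19.png

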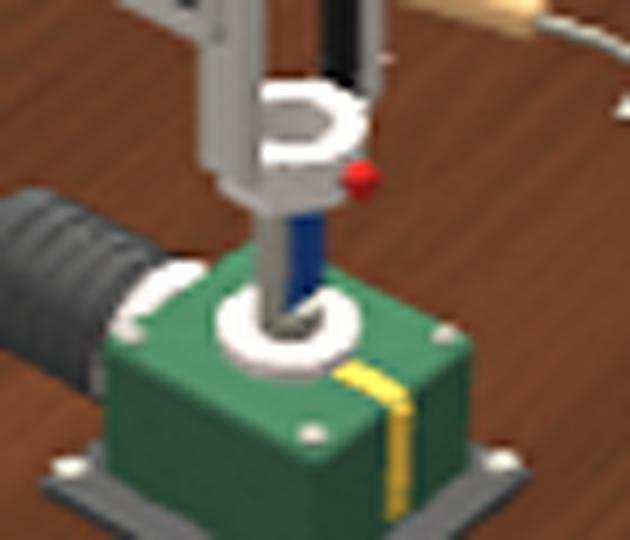

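Emit:
move_arm:
  steps: "0 0 -0.01 0 0 0; 0 0 -0.01 0 0 0; 0 0 -0.01 0 0 0; 0 0 0 0 0 0; 0 0 0 0 0 0"

```text
clock: 18.35
position: [507.6, 128.3, 113.8]
orientation: [-0.477, 0.477, -0.522, 0.522]
force: [-0.3, -0.1, -0.9]
finger_gap: 48.6
```

```bash
python3 - <<'E'
from h import *
st();d=shot('wrist','w14');  crop('w14',166,180,346,290,4,'c18')
E
```

```text
t 18.35 pos [507.58 128.29 113.82] jaw -95.18 tilt [-1.e-04 -1.e-04 -1.e+00] F [-0.27 -0.14 -0.94] M [0.029 0.142 0.032] gap 48.58 j [-1.3   0.53  1.23  2.05 -0.61  0.99 -1.41]
```

View pics/c18.png

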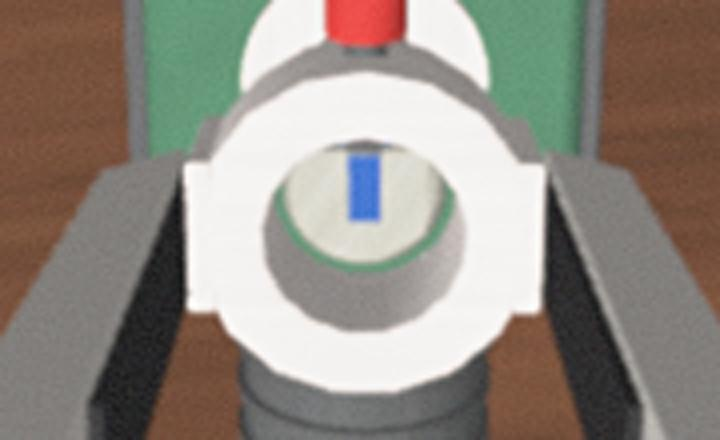

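Emit:
move_arm:
  steps: "0 0 -0.01 0 0 0; 0 0 -0.01 0 0 0; 0 0 -0.01 0 0 0; 0 0 -0.01 0 0 0; 0 0 0 0 0 0; 0 0 0 0 0 0"

```text
clock: 19.0
position: [507.6, 128.3, 103.8]
orientation: [-0.477, 0.477, -0.522, 0.522]
force: [-0.0, 0.3, -1.3]
finger_gap: 48.6
```

```bash
python3 - <<'E'
from h import *
st();d=shot('wrist','w15');  crop('w15',166,180,346,290,4,'c18')
E
```

```text
t 19.0 pos [507.57 128.28 103.82] jaw -95.18 tilt [-1.e-04 -1.e-04 -1.e+00] F [-0.02  0.33 -1.3 ] M [0.025 0.164 0.028] gap 48.55 j [-1.28  0.54  1.21  2.06 -0.62  0.98 -1.4 ]
```

View pics/c18.png

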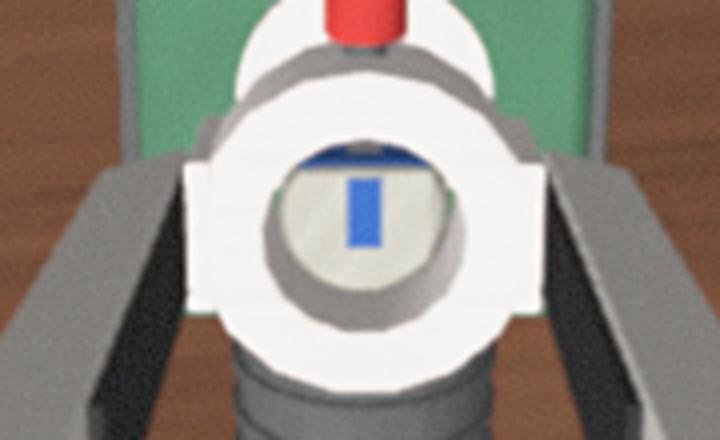

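Emit:
move_arm:
  steps: "0 0 -0.01 0 0 0; 0 0 -0.01 0 0 0; 0 0 -0.01 0 0 0; 0 0 -0.004 0 0 0; 0 0 0 0 0 0; 0 0 0 0 0 0"

```text
clock: 19.65
position: [507.6, 128.3, 95.4]
orientation: [-0.477, 0.477, -0.522, 0.522]
force: [0.9, -0.5, -1.2]
finger_gap: 48.5
```

```bash
python3 - <<'E'
from h import *
st();d=shot('wrist','w16');  crop('w16',166,180,346,290,4,'c18');d=shot('scene','s7');crop('s7',235,145,295,195,11,'c19')
E
```

```text
t 19.65 pos [507.63 128.3   95.39] jaw -95.18 tilt [ 1.e-04  0.e+00 -1.e+00] F [ 0.9  -0.45 -1.19] M [ 0.014  0.205 -0.017] gap 48.51 j [-1.27  0.55  1.2   2.06 -0.64  0.96 -1.39]
```

View pics/c18.png

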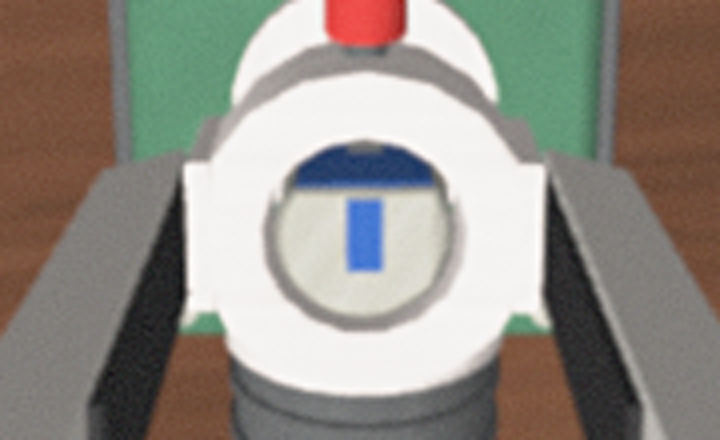

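View pics/c19.png

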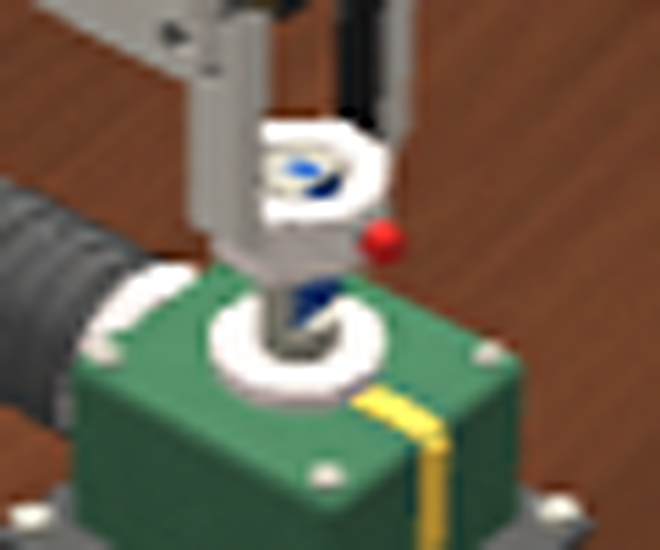

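```bash
python3 - <<'E'
from h import *
d=shot('scene','s8'); a=load('scene0')['frame'].astype(int); 
df=(abs(d['frame'].astype(int)-a).max(2)>60).astype(np.uint8); n,l,s,c=cv2.connectedComponentsWithStats(df)
print([list(x) for x in s[1:] if x[4]>25])
st(); print(robot.finish_job()); st()
E
```

```text
[[np.int32(214), np.int32(0), np.int32(86), np.int32(170), np.int32(5625)], [np.int32(136), np.int32(2), np.int32(17), np.int32(6), np.int32(30)], [np.int32(91), np.int32(15), np.int32(13), np.int32(24), np.int32(156)], [np.int32(249), np.int32(17), np.int32(16), np.int32(10), np.int32(60)], [np.int32(145), np.int32(37), np.int32(8), np.int32(19), np.int32(39)], [np.int32(115), np.int32(66), np.int32(15), np.int32(6), np.int32(37)], [np.int32(120), np.int32(75), np.int32(16), np.int32(12), np.int32(35)], [np.int32(100), np.int32(80), np.int32(10), np.int32(12), np.int32(28)], [np.int32(140), np.int32(81), np.int32(4), np.int32(18), np.int32(32)], [np.int32(90), np.int32(106), np.int32(7), np.int32(13), np.int32(38)], [np.int32(205), np.int32(271), np.int32(23), np.int32(20), np.int32(295)]]
t 19.8 pos [507.66 128.39  95.43] jaw -95.17 tilt [ 2.e-04  1.e-04 -1.e+00] F [ 0.86  0.3  -1.15] M [-0.043  0.251 -0.011] gap 48.83 j [-1.27  0.55  1.2   2.06 -0.64  0.96 -1.39]
the job is handed in; nothing more can be done
None
the job is handed in; nothing more can be done
```

I turned the shaft by its flat from about 63° to −5°; the mark lies at −5.2°. I then put the aluminium collar on with its red screw over the flat, and handed the job in at 19.8 s with the fingers still holding it.

**Last checks**
- **Collar height:** its underside is at about 116 mm, from the arm reading at the grasp and at the end. The wrist picture agrees that it is level with the shaft's end to about 1 mm.
- **Direction and fit:** screw, flat and mark line up within about 0.5°. The collar is upright and went on without contact force. Nothing pressed on the tool at the end beyond about 1 N.
- **Other things:** comparing the first and last scene pictures shows changes only at the arm, the drive and where the collar lay.

**What went wrong or disagreed**
- **First grasp missed:** the finger tips sit about 26 mm higher than the TCP reading suggests, so the fingers closed above the collar without touching it. I went lower and the second grasp held.
- **Wrist camera offset:** its calibration was off by about 2 mm sideways. I found this from where the fingers met the shaft and corrected for it before placing the collar.

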